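# Sort the mixed rolls into their baking trays

### The arm

A 6-joint arm with a two-finger parallel gripper is mounted at the origin on the work surface. World frame = base frame: x ahead of the robot, y to its left, z up, the work surface at z = 0. Lengths are in m, angles in rad, forces in N, time in s.
With the tool pointing down it reaches from about 0.3 to 0.875 m from the base axis. Payload 6.4 kg.
Tool frame: the origin (TCP) lies midway between the tips of the shut fingers; the grasp point (between the pads) lies 19 mm behind it; y points along the fingers, z is the direction in which the jaws open and shut, and the axes are right-handed (so a half turn about y gives the same grasp; the last joint's range is limited). The gripper opens to 85 mm and grips with 20 to 120 N. Pads are 22 mm wide; open, the fingers measure 114 mm over their backs; the gripper's body (76 mm by 85 mm) begins 54 mm behind the grasp point. The pads swing forward as they close: fully open they stand 13 mm farther back than shut.
Start: joints at [0.916, 0.181, 1.607, -0, 1.354, -0.206], TCP at [0.249, 0.518, 0.231] pointing down, gripper open.
Joint ranges: [-2.99, 2.99], [-0.89, 2.07], [0.3, 2.58], [-1.14, 4.28], [0, 2.63], [-3.12, 3.12]. Speed limits (rad/s): [2.57, 2.57, 3.01, 3.14, 3.14, 3.14].

### API

Orientations are given as a rotation vector (axis times angle).
In Python, from bench import sense, read_camera, close_job, recognise, tip_of gives the robot as it stands.
- The arm moves only by the tool move_arm, never from a script. Its argument "deltas" is a list of rows, each a list of 7 numbers: the finger opening in cm, from 0 to 8.54, then the shift along the tool's x, y, z in cm, then the turn, a rotation vector about the tool's x, y, z in degrees. In form: [[claw, x, y, z, ax, ay, az], ...]. A call has 1 to 10 rows; each row is the pose to reach, as a shift and turn from the pose commanded when the call began, along the tool's axes at that moment; what a row does not reach only later rows make up. A row lasts 1/12 s, in which the tool goes at most 41.7 mm and 7.16 degrees, less where a joint would pass 70% of its speed; a pose out of reach is approached as far as the arm can. A call with a gripper value outside its range is refused whole. The fingers move at their own pace and stop on an object; the grip force is fixed at half the most. Time passes only in rows, so rows that repeat a pose let the fingers close. It gives the time, the measured TCP pose, the force and the opening at its end, in the units of the state.
- sense(): the state, without advancing time (a new reading comes with each control period).
- read_camera(name): name is "scene" or "top" or "wrist"; returns a dict with "img" (400x640x3 uint8, blue, green, red), "depth" (400x640 float32, m along the optical axis (not along the pixel's ray), 0 where there is no reading), "fov_y" (degrees; the focal length in pixels is half the picture's height over the tangent of half this angle, whatever the lens; pixels are square), "cx", "cy" (the principal point, pixels), "origin" and "rotation" of the camera in the world; the wrist camera has in their place "mount" (4x4, takes a point from camera to tool coordinates, whose origin is the TCP and whose axes are the tool frame's). Camera axes: x right, y up, looking along -z (the intrinsics and any distortion apply to the point x, -y, -z); pixel columns grow to the right and rows downward; lengths in m; the calibration is good to about 2 mm. A picture is of the moment at which its call begins: read the wrist's pose just before it.
- close_job(): hands the job in, once; it reports no verdict.
Trained networks look in the newest picture that a camera, given by its name, has taken for a name from the list of things; names that differ only in an ending like _2 or _b are one class to them, and where a whole thing is asked for, a point or a joint stands for the part that bears it (a point fixed in the world has none). Each returns a list of dicts, best first, with "score" (0 to 1); they miss things now and then, are a little off and sometimes report something else, mostly with a low value. They report only what shows in the picture. A call takes as long as a camera call. They do not tell look-alikes from the thing itself.
- recognise(target, camera): "rect" ([centre column, centre row, width, height] in pixels, round what is visible of it).
- tip_of(target, camera): "location" ([column, row] in pixels: a listed point, or the origin of a listed thing).
The state is a dict: "time": time; "q": joint angles; "dq": joint speeds; "joint_torque": joint torques, N m; "position": TCP position; "orientation": TCP orientation; "ft_force": force on the tool from outside, world axes, zero at the start; "wrist_torque": the same for the moment, N m; "width": finger opening in m.
Only numpy, scipy, OpenCV 4.12 (cv2) and the standard library are available. Lean on these libraries where they do the work, as an engineer would, in place of code of your own. Each camera call takes 0.05 s, during which the arm holds its last target. There are 200 camera calls.

### The job

Sort the five mixed rolls lying on the bakery bench: both long rolls into the long tray, both round buns into the square tray and the ring-shaped roll into the round pan. Carry each one over and set it down without dropping it, so that it ends lying flat on the floor of its tray, right way up, with nothing stacked or resting on a rim. Leave the flour shaker and the brush where they are.

Things in the scene. Friction and masses are not known exactly. Their poses are not given: they have to be found in the camera images.
- roll_a_center (a point): Brown crusty long roll with rounded ends and three pale cuts across its top, flat underneath, 100 mm long, 46 mm wide and 42 mm high, about 70 g; loose, lying on the bench. The point is its centre, 21 mm above its underside; y runs along its length, x across its width, z up. Its long sides are upright between 14 and 26 mm above its underside. The other long roll is just like it.
- roll_b_center (a point): Brown crusty long roll with rounded ends and three pale cuts across its top, flat underneath, 100 mm long, 46 mm wide and 42 mm high, about 70 g; loose, lying on the bench. The point is its centre, 21 mm above its underside; y runs along its length, x across its width, z up. Its long sides are upright between 14 and 26 mm above its underside. The other long roll is just like it.
- bun_a_center (a point): Brown crusty round bun with a few pale seeds on top, flat underneath, 56 mm in diameter and 42 mm high, about 60 g; loose, standing on the bench. The point is its centre, 21 mm above its underside; z up. Its side is upright between 10 and 26 mm above its underside. The other bun is just like it.
- bun_b_center (a point): Brown crusty round bun with a few pale seeds on top, flat underneath, 56 mm in diameter and 42 mm high, about 60 g; loose, standing on the bench. The point is its centre, 21 mm above its underside; z up. Its side is upright between 10 and 26 mm above its underside. The other bun is just like it.
- ring_center (a point): Brown ring-shaped roll, like a bagel: a round-sectioned ring 68 mm in outer diameter with a 20 mm hole through it and 24 mm high, about 50 g; loose, lying flat on the bench. The point is the centre of the hole, 12 mm above its underside; z up. It can be gripped across its whole outside.
- long_tray: Long dark steel baking tray, open on top: 258 mm long (along its y) by 128 mm wide (along its x) outside, 250 by 120 mm inside, walls 4 mm thick, floor 4 mm thick, rim 16 mm above the bench. Takes the two long rolls, for instance end to end. Fixed to the bench. Origin at the centre of its underside, z up.
- square_tray: Square dark steel baking tray, open on top: 158 by 158 mm outside, 150 by 150 mm inside (x and y along its sides), walls 4 mm thick, floor 4 mm thick, rim 16 mm above the bench. Takes the two round buns, side by side. Fixed to the bench. Origin at the centre of its underside, z up.
- round_pan: Round dark steel baking pan, open on top: 142 mm outer and 134 mm inner diameter, walls 4 mm thick, floor 4 mm thick, rim 16 mm above the bench. Takes the ring-shaped roll. Fixed to the bench. Origin at the centre of its underside, z up.
- shaker: Steel flour shaker, a bystander: a round can 60 mm in diameter and 84 mm high, standing on the bench to the left of the work. Origin at the centre of its underside. Not to be disturbed.
- brush: Pastry brush, a bystander: lying flat on the bench to the right of the work, 200 mm long (along its x) with a wooden handle 20 mm thick; origin at the middle of its underside. Not to be disturbed.
Mind the look-alikes: they are no part of the job. What is shaped like the part that bears ring_center but blue or grey is not meant.

How it is judged:
At the end, for the whole second after the job is handed in: Long rolls in the long tray (centres within 40 mm across, 105 mm along of its centre), buns in the square tray (within 50 mm each way), ring in the round pan (within 36 mm); each on the tray floor (height within 6 mm), upright within 0.2 rad, released, at rest (x of roll_a_center in the frame of long_tray between -0.04 and 0.04 m and y of roll_a_center in the frame of long_tray between -0.105 and 0.105 m and height (world z) of roll_a_center between 0.019 and 0.031 m and angle between each of roll_a_center, roll_b_center, bun_a_center, bun_b_center, ring_center's own z axis and vertical below 0.2 rad and linear speed of each of roll_a, roll_b, bun_a, bun_b, ring_roll below 0.02 m/s and x of roll_b_center in the frame of long_tray between -0.04 and 0.04 m and y of roll_b_center in the frame of long_tray between -0.105 and 0.105 m and height (world z) of roll_b_center between 0.019 and 0.031 m and x of bun_a_center in the frame of square_tray between -0.05 and 0.05 m and y of bun_a_center in the frame of square_tray between -0.05 and 0.05 m and height (world z) of bun_a_center between 0.019 and 0.031 m and x of bun_b_center in the frame of square_tray between -0.05 and 0.05 m and y of bun_b_center in the frame of square_tray between -0.05 and 0.05 m and height (world z) of bun_b_center between 0.019 and 0.031 m and horizontal distance between ring_center and round_pan below 0.036 m and height (world z) of ring_center between 0.01 and 0.022 m); the robot touches nothing.
It fails at once if the shaker is pushed or knocked more than 30 mm from its place (distance of shaker from where it was at the start of the episode above 0.03 m).
It fails at once if the brush is pushed or knocked more than 30 mm from its place (distance of brush from where it was at the start of the episode above 0.03 m).
It fails at once if a roll or bun is dropped or thrown: out of the fingers with its centre more than 90 mm above the bench ((height (world z) of roll_a_center above 0.09 m and contact force between the fingers and roll_a below 0.01 N) or (height (world z) of roll_b_center above 0.09 m and contact force between the fingers and roll_b below 0.01 N) or (height (world z) of bun_a_center above 0.09 m and contact force between the fingers and bun_a below 0.01 N) or (height (world z) of bun_b_center above 0.09 m and contact force between the fingers and bun_b below 0.01 N) or (height (world z) of ring_center above 0.09 m and contact force between the fingers and ring_roll below 0.01 N)).
It also fails if it takes over 115 s, if anything falls off the work surface, if the arm or the gripper's body presses on something with over 40 N, if the wrist force passes 120 N, or if a joint passes its speed limit or range.

## Working session

There is one attempt and no reset: what is moved stays moved. The work goes in short steps, Python scripts to look and compute and a tool call to move; the robot and the scene stay as the last step left them, time stands still between calls to the robot, and variables do not carry over. Pictures are saved under pics/ and viewed, about 12 in all and at most 16, crops included, and the job is handed in when it is done.

Besides the shell and the picture viewer there is one more tool, called after ">>>" in YAML: its name, and indented under it one key for each argument. move_arm: Moves the arm, as the interface text tells. Its arguments: {"type":"object","properties":{"deltas":{"type":"array"}},"required":["deltas"]}

```bash
mkdir -p pics; cat > h.py <<'E'
import numpy as np, cv2
from bench import sense, read_camera, close_job, recognise, tip_of
from scipy.spatial.transform import Rotation as R
def world(c,u,v,z=None,pose=None):
    f=200/np.tan(np.radians(c['fov_y']/2))
    d=np.array([(u-c['cx'])/f,-(v-c['cy'])/f,-1.])
    Rm=np.array(c['rotation']); Rm=Rm if Rm.shape==(3,3) else R.from_rotvec(Rm).as_matrix()
    o=np.array(c['origin']); w=Rm@d
    if z is None:
        s=c['depth'][int(round(v)),int(round(u))]
    else: s=(z-o[2])/w[2]
    return o+s*w
def cloud(c):
    f=200/np.tan(np.radians(c['fov_y']/2)); v,u=np.mgrid[0:400,0:640]
    D=c['depth'][...,None]*np.dstack([(u-c['cx'])/f,-(v-c['cy'])/f,-np.ones(u.shape)])
    return D@np.array(c['rotation']).T+np.array(c['origin'])
E
python3 - <<'E'
from h import *
s=sense();print({k:np.round(v,3) for k,v in s.items()}); print(R.from_rotvec(s['orientation']).as_matrix().round(3))
for n in('top','scene'):
    c=read_camera(n);cv2.imwrite(f'pics/{n}.png',c['img']);print(n,{k:v for k,v in c.items() if k not in('img','depth')})
    if n=='top':
        for t in 'roll_a_center bun_a_center ring_center long_tray square_tray round_pan shaker brush'.split():
            for fn in(tip_of,recognise):
              for r in fn(t,n):
                p=r.get('location',r.get('rect'));print(t,np.round(p,1),round(r['score'],2),world(c,p[0],p[1]).round(3))
E
```

```text
{'time': np.float64(0.0), 'q': array([ 0.916,  0.182,  1.608,  0.   ,  1.354, -0.206]), 'dq': array([ 0.002, -0.001, -0.002, -0.001,  0.   ,  0.001]), 'joint_torque': array([ 2.0000e-03, -4.4487e+01, -3.5134e+01, -0.0000e+00,  9.0000e-03,
        0.0000e+00]), 'position': array([0.249, 0.518, 0.23 ]), 'orientation': array([-1.544,  0.353, -0.351]), 'ft_force': array([ 0.341,  0.057, -0.345]), 'wrist_torque': array([ 0.018,  0.062, -0.032]), 'width': np.float64(0.085)}
[[ 0.901 -0.001  0.434]
 [-0.434 -0.001  0.901]
 [-0.    -1.    -0.002]]
top {'fov_y': 42.90489395655622, 'cx': 325.77075545214814, 'cy': 201.91914963549672, 'origin': array([ 3.89983867e-01, -9.59078749e-04,  1.43388665e+00]), 'rotation': array([ 0.11912218, -0.12358611, -1.55705146])}
roll_a_center [275.1 189.7] 0.57 [0.639 0.137 0.047]
roll_a_center [279.  189.9  31.4  28.1] 0.69 [0.639 0.126 0.044]
bun_a_center [222.7 204.1] 0.86 [0.599 0.282 0.037]
bun_a_center [226.1 202.1  23.9  15. ] 0.71 [0.604 0.272 0.043]
ring_center [429.2 202.1] 0.87 [ 0.616 -0.299 -0.   ]
ring_center [402.9 132.7] 0.83 [ 0.819 -0.226  0.00
[... 551 characters left out ...]
[371.  184.3] 0.22 [ 0.659 -0.129  0.039]
square_tray [325.8 259.1  62.4  66.9] 0.8 [ 0.452 -0.006  0.   ]
square_tray [327.8 179.8  41.5  16.4] 0.18 [ 0.669 -0.009  0.044]
round_pan [426.4 272.8] 0.9 [ 0.416 -0.286  0.006]
round_pan [427.  270.6  50.7  52.4] 0.87 [ 0.422 -0.288  0.004]
shaker [165.1 200.2] 0.62 [0.602 0.429 0.078]
shaker [165.2 196.2  30.4  21.6] 0.79 [0.612 0.428 0.083]
brush [483.5 196.4] 0.86 [ 0.63  -0.447  0.025]
brush [484.1 194.5  64.3  44.8] 0.75 [ 0.637 -0.451  0.018]
scene {'fov_y': 48.13558419007444, 'cx': 324.63871496848355, 'cy': 199.1858792581924, 'origin': array([ 1.13844621, -0.79019155,  0.76011959]), 'rotation': array([0.89942912, 0.27954829, 0.5544342 ])}
```

```bash
sed -i "s/np.array(c\['rotation'\]).T/R.from_rotvec(c['rotation']).as_matrix().T/" h.py
python3 - <<'E'
import cv2
i=cv2.imread('pics/top.png')[100:320,130:530];cv2.imwrite('pics/top2.png',cv2.resize(i,None,fx=2,fy=2,interpolation=cv2.INTER_CUBIC))
E
cat > seg.py <<'E'
from h import *
c=read_camera('top');P=cloud(c);np.save('P.npy',P);cv2.imwrite('pics/topraw.png',c['img'])
m=((P[...,2]>.012)&(P[...,2]<.3)&(P[...,0]>.2)).astype('u1')
m=cv2.morphologyEx(m,cv2.MORPH_OPEN,np.ones((2,2)))
n,l,st,ce=cv2.connectedComponentsWithStats(m)
for i in range(1,n):
    if st[i,4]<40: continue
    k=l==i;p=P[k];q=p[p[:,2]>p[:,2].max()-.025]
    (cx,cy),(w,h),a=cv2.minAreaRect((q[:,:2]*1000).astype('f4'))
    print(ce[i].round(1),st[i,4],'rect',round(cx),round(cy),round(w),round(h),round(a,1),'zmax',p[:,2].max().round(3),'bgr',c['img'][k].mean(0).round())
E
python3 seg.py
```

```text
[403.  133.3] 375 rect 390 -1 0 0 0.0 zmax 1.434 bgr [135.  80.  66.]
[444.6 142.6] 382 rect 390 -1 0 0 0.0 zmax 1.434 bgr [101.  97. 100.]
[419.1 166. ] 391 rect 390 -1 0 0 0.0 zmax 1.434 bgr [101.  98. 100.]
[328. 180.] 531 rect 390 -1 0 0 0.0 zmax 1.434 bgr [ 72.  97. 140.]
[481.3 194.4] 731 rect 390 -1 0 0 0.0 zmax 1.434 bgr [108. 112. 123.]
[278.6 188.9] 527 rect 390 -1 0 0 0.0 zmax 1.434 bgr [ 71.  97. 140.]
[374.4 190. ] 315 rect 390 -1 0 0 0.0 zmax 1.434 bgr [ 69.  91. 134.]
[165.1 197.6] 491 rect 390 -1 0 0 0.0 zmax 1.434 bgr [125. 120. 128.]
[429.  203.2] 405 rect 611 -293 61 65 27.3 zmax 0.031 bgr [ 69.  92. 137.]
[226.5 203.4] 325 rect 390 -1 0 0 0.0 zmax 1.434 bgr [ 68.  92. 136.]
[ 83.4 275.5] 5730 rect 390 -1 0 0 0.0 zmax 1.434 bgr [114. 109. 116.]
[601.1 344.8] 3143 rect 390 -1 0 0 0.0 zmax 1.434 bgr [135. 134. 143.]
[111.1 350.2] 61 rect 235 454 9 2 69.1 zmax 0.324 bgr [45. 42. 44.]
```

View pics/top2.png

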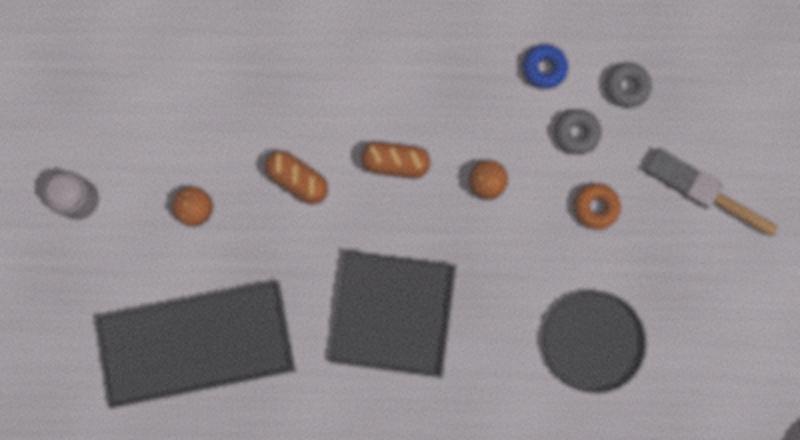

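View pics/scene.png

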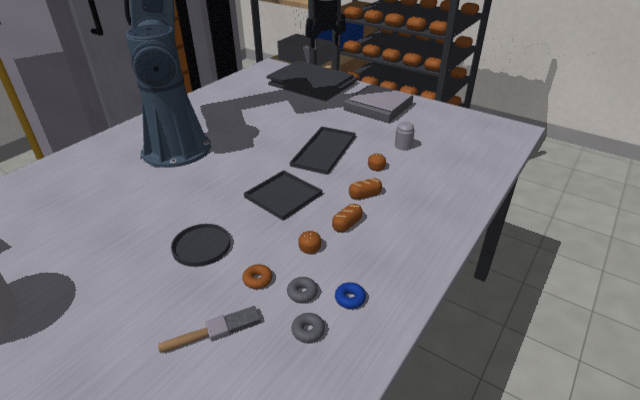

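```bash
cat > seg.py <<'E'
from h import *
def run(cam='top'):
    c=read_camera(cam);i=c['img'].astype(int)
    b,g,r=i[...,0],i[...,1],i[...,2]
    def rep(m,z,nm,amin,amax):
        m=cv2.morphologyEx(m.astype('u1'),cv2.MORPH_OPEN,np.ones((3,3)))
        n,l,st,ce=cv2.connectedComponentsWithStats(m)
        for k in range(1,n):
            if not amin<st[k,4]<amax: continue
            cn=max(cv2.findContours((l==k).astype('u1'),0,1)[0],key=cv2.contourArea)[:,0]
            q=np.array([world(c,u,v,z)[:2]*1000 for u,v in cn])
            if not(250<q[:,0].mean()<900 and abs(q[:,1].mean())<500): continue
            (x,y),(w,h),a=cv2.minAreaRect(q.astype('f4'))
            if w<h: w,h,a=h,w,a+90
            d=c['depth'][l==k];d=d[d>0]
            print(nm,ce[k].round(),'xy',round(x,1),round(y,1),'size',round(w),round(h),'longaxis',round((a+90)%180-90,1))
    rep((r-b>35),.02,'brown',100,3000)
    rep((r+g+b<260)&(abs(r-b)<30),.016,'dark',900,9000)
    return c
if __name__=='__main__':
    run('top');print('scene');run('scene')
    c=read_camera('scene')
    for t in 'long_tray square_tray round_pan ring_center'.split():
        for r in tip_of(t,'scene'): p=r['location'];print(t,np.round(p),round(r['score'],2),world(c,*p,0.0).round(3))
    c=read_camera('wrist');cv2.imwrite('pics/wrist.png',c['img']);print(c['mount'].round(3),c['cx'],c['cy'],c['fov_y'])
    t=cv2.imread('pics/top.png')[180:225,405:455];cv2.imwrite('pics/ring.png',cv2.resize(t,None,fx=8,fy=8))
E
python3 seg.py
```

```text
brown [328. 179.] xy 675.2 -8.5 size 94 43 longaxis 83.3
brown [278. 188.] xy 648.2 131.0 size 97 43 longaxis 55.8
brown [374. 189.] xy 647.6 -141.1 size 49 48 longaxis 0.6
brown [429. 203.] xy 610.8 -292.9 size 63 59 longaxis -1.0
brown [226. 203.] xy 606.0 276.4 size 51 48 longaxis -89.4
dark [325. 256.] xy 459.5 -4.3 size 157 153 longaxis 82.8
dark [227. 271.] xy 414.6 267.3 size 256 126 longaxis -77.9
dark [426. 270.] xy 422.9 -282.9 size 138 134 longaxis 89.3
scene
brown [376. 161.] xy 601.7 279.5 size 90 53 longaxis -60.1
brown [365. 188.] xy 644.4 136.4 size 110 77 longaxis 55.9
brown [346. 217.] xy 670.3 -4.5 size 119 60 longaxis 83.3
brown [309. 242.] xy 645.2 -136.8 size 77 52 longaxis -55.2
brown [257. 276.] xy 615.4 -295.8 size 73 63 longaxis -47.3
dark [323. 150.] xy 418.7 260.1 size 277 141 longaxis -78.1
dark [283. 195.] xy 463.2 -12.4 size 172 169 longaxis -7.1
dark [201. 245.] xy 428.5 -287.9 size 152 144 longaxis -28.4
long_tray [325. 149.] 0.65 [0.41  0.278 0.   ]
square_tray [282. 200.] 0.77 [ 0.467 -0.023  0.   ]
round_pan [200. 246.] 0.68 [ 0.416 -0.287  0.   ]
ring_center [309. 326.] 0.96 [ 0.783 -0.328  0.   ]
ring_center [352. 294.] 0.84 [ 0.811 -0.208  0.   ]
ring_center [256. 278.] 0.76 [ 0.603 -0.289  0.   ]
ring_center [300. 290.] 0.6 [ 0.711 -0.262  0.   ]
[[ 0.    -0.949 -0.315 -0.081]
 [ 0.001  0.315 -0.949 -0.142]
 [ 1.    -0.     0.001  0.   ]
 [ 0.     0.     0.     1.   ]] 318.7757403316939 198.4617792363128 70.58682940458846
```

View pics/ring.png

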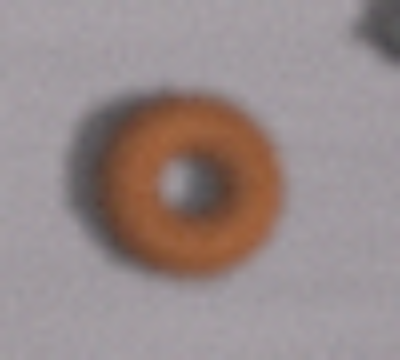

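Top view: the brown ring is at (429,202). Its look-alikes are blue (403,133), grey (417,164) and grey (443,141). The close crop confirms brown. Rolls are at (328,180) and (278,189), buns at (374,190) and (226,203). The trays are clear.

```bash
cat > go.py <<'E'
import sys
from h import *
# usage: go.py x y z jawdeg  (m) -> tool deltas cm/deg
def go(x,y,z,j):
    s=sense();R0=R.from_rotvec(s['orientation']).as_matrix();p=np.array(s['position'])
    best=None
    for k in(0,180,-180):
        a=np.radians(j+k);zt=np.array([np.cos(a),np.sin(a),0]);yt=np.array([0,0,-1.]);Rt=np.c_[np.cross(yt,zt),yt,zt]
        r=R.from_matrix(R0.T@Rt).as_rotvec(degrees=True)
        if best is None or np.linalg.norm(r)<np.linalg.norm(best): best=r
    d=R0.T@(np.array([x,y,z])-p)*100
    print('to',(x,y,z,j),'delta',d.round(2),best.round(1),'dist',np.linalg.norm(d).round(1))
if __name__=='__main__':
    a=list(map(float,sys.argv[1:]))
    s=sense();print('t',round(s['time'],2),'pos',np.round(s['position'],4),'F',np.round(s['ft_force'],1),'w',round(s['width'],4),'q6',round(s['q'][5],2))
    for i in range(0,len(a),4): go(*a[i:i+4])
E
python3 go.py .606 .276 .09 -7.2
```

```text
t 1.35 pos [0.2495 0.5181 0.2313] F [ 1.  -0.5 -0.1] w 0.0856 q6 -0.21
to (0.606, 0.276, 0.09, -7.2) delta [42.63 14.13 -6.34] [-0.  71.5  0. ] dist 45.4
```

>>> move_arm:
  deltas:
    - [8.5, 4, 1, -0.6, 0, 7, 0]
    - [8.5, 8, 2.5, -1.2, 0, 14, 0]
    - [8.5, 12, 4, -1.8, 0, 21, 0]
    - [8.5, 16, 5.5, -2.5, 0, 28, 0]
    - [8.5, 20, 7, -3, 0, 35, 0]
    - [8.5, 24, 8.5, -3.7, 0, 42, 0]
    - [8.5, 28, 10, -4.3, 0, 49, 0]
    - [8.5, 32, 11.2, -4.9, 0, 56, 0]
    - [8.5, 36, 12.5, -5.4, 0, 63, 0]
    - [8.5, 39, 13.3, -5.9, 0, 70, 0]

```text
time: 2.18
position: [0.5766, 0.2944, 0.0974]
orientation: [-1.157, 1.287, -1.287]
ft_force: [-0.7, 0.8, -0.9]
width: 0.0851
```

```bash
cat > wr.py <<'E'
# wrist picture: brown blobs projected to plane z=.02
from h import *
import sys
s=sense();c=read_camera('wrist');T=np.eye(4);T[:3,:3]=R.from_rotvec(s['orientation']).as_matrix();T[:3,3]=s['position']
T=T@c['mount'];c['origin']=T[:3,3];c['rotation']=R.from_matrix(T[:3,:3]).as_rotvec()
cv2.imwrite(sys.argv[1],c['img']);P=cloud(c);i=c['img'].astype(int)
m=((i[...,2]-i[...,0]>35)&(c['depth']>0)).astype('u1');n,l,st,ce=cv2.connectedComponentsWithStats(m)
for k in range(1,n):
    if st[k,4]<400: continue
    p=P[l==k];p=p[(p[:,2]>.008)&(p[:,2]<.12)]
    if len(p)<200: continue
    q=(p[:,:2]*1000).astype('f4');h=cv2.convexHull(q)
    print(ce[k].round(),st[k,4],'rect',np.round(np.ravel(cv2.minAreaRect(q)[0]),1),np.round(cv2.minAreaRect(q)[1:][0]),'circ',np.round(cv2.minEnclosingCircle(q)[0],1),'z',np.percentile(p[:,2],[1,99]).round(3))
E
python3 wr.py pics/w1.png; python3 go.py .606 .276 .09 -7.2 .606 .276 -.0025 -7.2
```

```text
[353. 222.] 3626 rect [603.3 280.6] [53. 54.] circ [603.  279.6] z [0.013 0.043]
[396. 335.] 1047 rect [633.2 152.1] [63.  6.] circ [632.8 152.4] z [0.009 0.035]
t 2.23 pos [0.5817 0.2888 0.0953] F [ 1.5 -5.  -0.5] w 0.0851 q6 0.4
to (0.606, 0.276, 0.09, -7.2) delta [0.99 0.54 2.56] [-0.1  0.4  0.1] dist 2.8
to (0.606, 0.276, -0.0025, -7.2) delta [0.96 9.79 2.54] [-0.1  0.4  0.1] dist 10.2
```

View pics/w1.png

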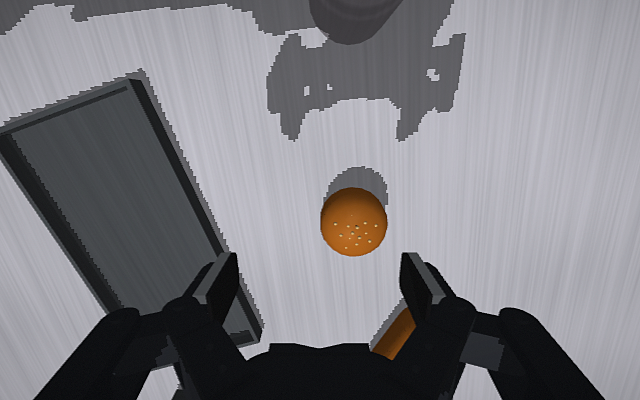

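The bun is at (353,221) in the wrist view, between the open fingers. The roll end shows at (396,335).

>>> move_arm:
  deltas:
    - [8.5, 0.8, 1.5, 1.5, 0, 1, 0]
    - [8.5, 1.4, 3, 2.9, 0, 1.4, 0]
    - [8.5, 1.4, 3, 2.9, 0, 1.4, 0]
    - [8.5, 1.4, 3, 2.9, 0, 1.4, 0]

```text
time: 2.57
position: [0.6021, 0.2783, 0.0671]
orientation: [-1.15, 1.302, -1.3]
ft_force: [0.2, 0.7, 0.5]
width: 0.0849
```

```bash
python3 wr.py pics/w2.png; python3 go.py .604 .278 -.0025 -7.2
```

```text
[321. 221.] 4870 rect [603.8 280.2] [53. 54.] circ [604.  279.9] z [0.013 0.043]
[392. 335.] 1292 rect [654.6 204.5] [113.  36.] circ [636.7 206.4] z [0.009 0.038]
t 2.62 pos [0.6022 0.2791 0.0682] F [0.4 0.4 0.5] w 0.0848 q6 0.38
to (0.604, 0.278, -0.0025, -7.2) delta [0.08 7.07 0.2 ] [0.1 0.1 0. ] dist 7.1
```

>>> move_arm:
  deltas:
    - [8.5, 0, 1.5, 0.2, 0, 0, 0]
    - [8.5, 0, 3, 0.2, 0, 0, 0]
    - [8.5, 0, 4.5, 0.2, 0, 0, 0]
    - [8.5, 0, 6, 0.2, 0, 0, 0]
    - [8.5, 0, 7, 0.2, 0, 0, 0]
    - [8.5, 0, 7, 0.2, 0, 0, 0]
    - [4.5, 0, 7, 0.2, 0, 0, 0]
    - [4.5, 0, 7, 0.2, 0, 0, 0]
    - [4.5, 0, 7, 0.2, 0, 0, 0]
    - [4.5, 0, 7, 0.2, 0, 0, 0]

```text
time: 3.45
position: [0.6059, 0.2789, -0.0002]
orientation: [-1.145, 1.299, -1.301]
ft_force: [-0.0, 0.4, -0.1]
width: 0.0543
```

>>> move_arm:
  deltas:
    - [4.5, 0, 0, 0, 0, 0, 0]
    - [4.5, 0, 0, 0, 0, 0, 0]
    - [4.5, 0, 0, 0, 0, 0, 0]
    - [4.5, 0, 0, 0, 0, 0, 0]

```text
time: 3.78
position: [0.6057, 0.2789, -0.0005]
orientation: [-1.146, 1.299, -1.301]
ft_force: [0.1, -0.6, 6.3]
width: 0.0541
```

```bash
python3 go.py .604 .278 .048 -7.2 .464 .033 .048 -7.2; python3 wr.py pics/w3.png
```

```text
t 3.78 pos [ 6.057e-01  2.789e-01 -5.000e-04] F [ 0.1 -0.6  6.3] w 0.0541 q6 0.38
to (0.604, 0.278, 0.048, -7.2) delta [ 0.1  -4.85 -0.15] [-0.1  0.1 -0. ] dist 4.8
to (0.464, 0.033, 0.048, -7.2) delta [ 26.15  -4.89 -11.  ] [-0.1  0.1 -0. ] dist 28.8
[319. 277.] 10790 rect [605.5 280.4] [54. 53.] circ [606.2 279.5] z [0.012 0.043]
```

View pics/w3.png

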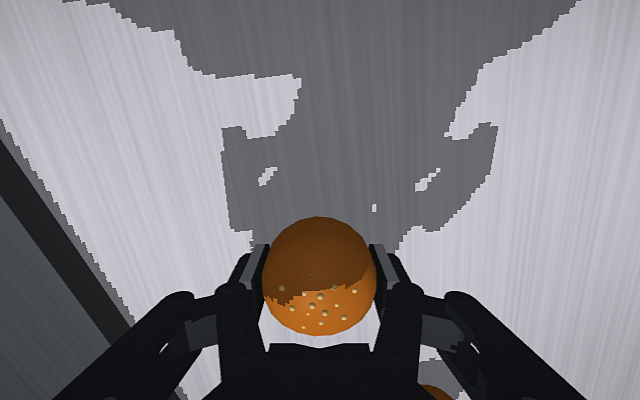

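The bun sits centred in the fingers at (319,277). Next: lift and carry.

>>> move_arm:
  deltas:
    - [4.5, 0, -1, 0, 0, 0, 0]
    - [4.5, 0, -2.5, 0, 0, 0, 0]
    - [4.5, 0, -4, 0, 0, 0, 0]
    - [4.5, 0.5, -5, -0.2, 0, 0, 0]
    - [4.5, 2.5, -5, -1, 0, 0, 0]
    - [4.5, 5.5, -5, -2.3, 0, 0, 0]
    - [4.5, 8.5, -5, -3.6, 0, 0, 0]
    - [4.5, 11.5, -5, -4.9, 0, 0, 0]
    - [4.5, 14.5, -5, -6.2, 0, 0, 0]
    - [4.5, 17.5, -5, -7.5, 0, 0, 0]

```text
time: 4.67
position: [0.5079, 0.113, 0.0495]
orientation: [-1.147, 1.299, -1.301]
ft_force: [0.0, -1.0, -0.7]
width: 0.0539
```

>>> move_arm:
  deltas:
    - [4.5, 3, 0, -1.2, 0, 0, 0]
    - [4.5, 6, 0, -2.4, 0, 0, 0]
    - [4.5, 8, 0, -3.2, 0, 0, 0]
    - [4.5, 8.6, 0, -3.5, 0, 0, 0]
    - [4.5, 8.6, 0, -3.5, 0, 0, 0]

```text
time: 5.08
position: [0.463, 0.032, 0.0492]
orientation: [-1.146, 1.301, -1.303]
ft_force: [0.4, 0.1, -1.9]
width: 0.0543
```

```bash
python3 go.py .464 .033 .005 -7.2; python3 wr.py pics/w4.png
```

```text
t 5.08 pos [0.463  0.032  0.0492] F [ 0.4  0.1 -1.9] w 0.0543 q6 -0.06
to (0.464, 0.033, 0.005, -7.2) delta [-0.11  4.42  0.08] [-0.1 -0.1  0. ] dist 4.4
[598.  59.] 8691 rect [621.1 115.6] [32. 58.] circ [628.8 118. ] z [0.01  0.042]
[612. 250.] 7389 rect [659.7  -3.8] [96. 25.] circ [667.6  -4.4] z [0.009 0.041]
[319. 277.] 10833 rect [463.   32.9] [54. 54.] circ [462.6  31.3] z [0.061 0.092]
[577. 374.] 1672 rect [ 653.1 -116.2] [14. 40.] circ [ 651.8 -119.9] z [0.009 0.039]
```

View pics/w4.png

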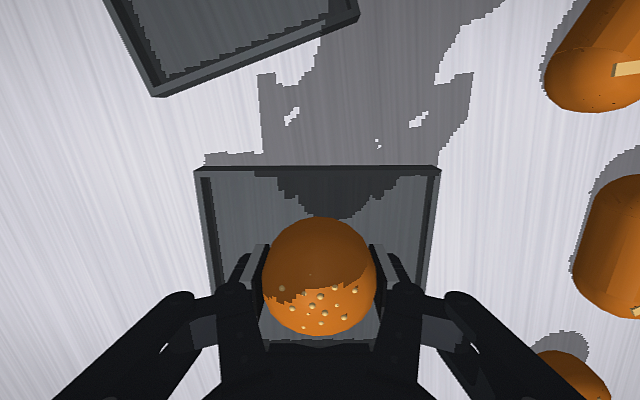

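The bun hangs centred across the square tray, at (319,277). Next: lower it, open partly and retreat.

>>> move_arm:
  deltas:
    - [4.5, 0, 1.5, 0, 0, 0, 0]
    - [4.5, 0, 3, 0, 0, 0, 0]
    - [4.5, 0, 4, 0, 0, 0, 0]
    - [4.5, 0, 4.5, 0, 0, 0, 0]
    - [4.5, 0, 4.5, 0, 0, 0, 0]
    - [7.2, 0, 4.5, 0, 0, 0, 0]
    - [7.2, 0, 4.5, 0, 0, 0, 0]
    - [7.2, 0, 4.5, 0, 0, 0, 0]
    - [7.2, 0, 4.5, 0, 0, 0, 0]
    - [7.2, 0, 4.0, 0, 0, 0, 0]

```text
time: 5.97
position: [0.4625, 0.0335, 0.0078]
orientation: [-1.149, 1.301, -1.299]
ft_force: [-0.1, -1.0, -1.2]
width: 0.072
```

>>> move_arm:
  deltas:
    - [7.2, 0, -1, 0, 0, 0, 0]
    - [7.2, 0, -3, 0, 0, 0, 0]
    - [7.2, 0, -5, 0, 0, 0, 0]
    - [8.5, 0, -7, 0, 0, 0, 0]
    - [8.5, 0, -7, 0, 0, 0, 0]

```text
time: 6.38
position: [0.4664, 0.0328, 0.0829]
orientation: [-1.143, 1.294, -1.304]
ft_force: [0.9, 0.7, -0.4]
width: 0.0854
```

```bash
python3 wr.py pics/w5.png; python3 go.py .6475 -.141 .07 -7.2
```

```text
[568.  53.] 10231 rect [635.6 121.8] [69. 43.] circ [635.  122.7] z [0.011 0.043]
[585. 225.] 9525 rect [669.9  -4.9] [98. 43.] circ [670.1  -4.9] z [0.01  0.043]
[315. 215.] 4404 rect [464.1  34.8] [53. 54.] circ [463.6  34.5] z [0.017 0.047]
t 6.43 pos [0.4654 0.0329 0.0812] F [-0.1  0.6 -0.4] w 0.0852 q6 -0.06
to (0.6475, -0.141, 0.07, -7.2) delta [15.    1.24 20.21] [-0.3  0.1  0. ] dist 25.2
```

>>> move_arm:
  deltas:
    - [8.5, 1.5, 0, 2, 0, 0, 0]
    - [8.5, 3.5, 0, 4.7, 0, 0, 0]
    - [8.5, 5.5, 0, 7.5, 0, 0, 0]
    - [8.5, 7.5, 0.3, 10.2, 0, 0, 0]
    - [8.5, 9.5, 0.6, 13, 0, 0, 0]
    - [8.5, 11.5, 0.9, 15.7, 0, 0, 0]
    - [8.5, 13.3, 1.2, 18, 0, 0, 0]
    - [8.5, 14.3, 1.3, 19.4, 0, 0, 0]
    - [8.5, 14.7, 1.3, 19.9, 0, 0, 0]
    - [8.5, 14.7, 1.3, 19.9, 0, 0, 0]

```text
time: 7.27
position: [0.6425, -0.1382, 0.0644]
orientation: [-1.148, 1.302, -1.3]
ft_force: [-1.0, 0.4, -0.8]
width: 0.0851
```

```bash
python3 wr.py pics/w6.png; python3 go.py .645 -.138 0 -7.2
```

```text
[13. 15.] 900 rect [479.   12.4] [27.  7.] circ [478.   13.6] z [0.009 0.026]
[344.  44.] 7032 rect [670.4 -31.3] [49. 45.] circ [670.7 -26.4] z [0.027 0.043]
[325. 221.] 5017 rect [ 646.6 -135.4] [53. 54.] circ [ 646.6 -136. ] z [0.013 0.043]
t 7.32 pos [ 0.6417 -0.137   0.0644] F [-0.6  0.1 -0.2] w 0.0852 q6 -0.27
to (0.645, -0.138, 0.0, -7.2) delta [0.06 6.44 0.36] [ 0.1  0.1 -0. ] dist 6.4
```

>>> move_arm:
  deltas:
    - [8.5, 0, 1.5, 0.4, 0, 0, 0]
    - [8.5, -0.1, 3, 0.4, 0, 0, 0]
    - [8.5, -0.1, 4.5, 0.4, 0, 0, 0]
    - [8.5, -0.1, 6, 0.4, 0, 0, 0]
    - [8.5, -0.1, 6.5, 0.4, 0, 0, 0]
    - [8.5, -0.1, 6.5, 0.4, 0, 0, 0]
    - [4.5, -0.1, 6.5, 0.4, 0, 0, 0]
    - [4.5, -0.1, 6.5, 0.4, 0, 0, 0]
    - [4.5, -0.1, 6.5, 0.4, 0, 0, 0]
    - [4.5, -0.1, 6.5, 0.4, 0, 0, 0]

```text
time: 8.15
position: [0.6477, -0.1373, 0.0018]
orientation: [-1.147, 1.298, -1.302]
ft_force: [0.7, -0.6, 5.1]
width: 0.0535
```

>>> move_arm:
  deltas:
    - [4.5, 0, 0, 0, 0, 0, 0]
    - [4.5, 0, 0, 0, 0, 0, 0]
    - [4.5, 0, 0, 0, 0, 0, 0]
    - [4.5, 0, 0, 0, 0, 0, 0]

```text
time: 8.48
position: [0.6477, -0.1373, 0.0018]
orientation: [-1.147, 1.298, -1.302]
ft_force: [-0.1, 0.7, 6.4]
width: 0.0536
```

```bash
python3 wr.py pics/w7.png; python3 go.py .4555 -.042 .05 -7.2
```

```text
[344.  42.] 10255 rect [668.9 -39.9] [31. 46.] circ [669.4 -32.6] z [0.027 0.043]
[319. 274.] 10444 rect [ 647.9 -135.9] [53. 55.] circ [ 646.8 -137.3] z [0.012 0.043]
t 8.53 pos [ 0.6478 -0.1372  0.0018] F [0.4 0.1 6.6] w 0.0541 q6 -0.26
to (0.4555, -0.042, 0.05, -7.2) delta [ -7.07  -4.88 -20.25] [-0.1  0.1  0. ] dist 22.0
```

>>> move_arm:
  deltas:
    - [4.5, 0, -1, 0, 0, 0, 0]
    - [4.5, 0, -2.5, 0, 0, 0, 0]
    - [4.5, 0, -4, 0, 0, 0, 0]
    - [4.5, 0, -5, -0.5, 0, 0, 0]
    - [4.5, -0.7, -5, -2, 0, 0, 0]
    - [4.5, -1.7, -5, -5, 0, 0, 0]
    - [4.5, -2.8, -5, -8, 0, 0, 0]
    - [4.5, -3.9, -5, -11, 0, 0, 0]
    - [4.5, -4.9, -5, -14, 0, 0, 0]
    - [4.5, -5.9, -5, -17, 0, 0, 0]

```text
time: 9.37
position: [0.4839, -0.0566, 0.0513]
orientation: [-1.147, 1.299, -1.301]
ft_force: [-0.0, -0.1, 0.3]
width: 0.0539
```

>>> move_arm:
  deltas:
    - [4.5, -0.7, 0, -2, 0, 0, 0]
    - [4.5, -1.2, 0, -3, 0, 0, 0]
    - [4.5, -1.2, 0, -3.2, 0, 0, 0]
    - [4.5, -1.2, 0, -3.2, 0, 0, 0]
    - [4.5, -1.2, 0, -3.2, 0, 0, 0]

```text
time: 9.78
position: [0.4568, -0.0422, 0.0513]
orientation: [-1.146, 1.298, -1.302]
ft_force: [-0.3, -0.0, -0.9]
width: 0.0538
```

```bash
python3 go.py .4555 -.041 .0065 -7.2
```

```text
t 9.78 pos [ 0.4568 -0.0422  0.0513] F [-0.3 -0.  -0.9] w 0.0538 q6 -0.23
to (0.4555, -0.041, 0.0065, -7.2) delta [-0.1   4.48 -0.16] [-0.2  0.1  0. ] dist 4.5
```

>>> move_arm:
  deltas:
    - [4.5, -0.1, 1.5, 0, 0, 0, 0]
    - [4.5, -0.1, 3, -0.1, 0, 0, 0]
    - [4.5, -0.1, 4, -0.1, 0, 0, 0]
    - [4.5, -0.1, 4.5, -0.1, 0, 0, 0]
    - [4.5, -0.1, 4.5, -0.1, 0, 0, 0]
    - [7.2, -0.1, 4.5, -0.1, 0, 0, 0]
    - [7.2, -0.1, 4.5, -0.1, 0, 0, 0]
    - [7.2, -0.1, 4.5, -0.1, 0, 0, 0]
    - [7.2, -0.1, 4.5, -0.1, 0, 0, 0]
    - [7.2, -0.1, 4.0, -0.1, 0, 0, 0]

```text
time: 10.62
position: [0.4535, -0.04, 0.0097]
orientation: [-1.149, 1.302, -1.299]
ft_force: [-1.1, -0.0, -0.1]
width: 0.0716
```

>>> move_arm:
  deltas:
    - [7.2, 0, -1, 0, 0, 0, 0]
    - [7.2, 0, -3, 0, 0, 0, 0]
    - [7.2, 0, -5, 0, 0, 0, 0]
    - [8.5, 0, -7, 0, 0, 0, 0]
    - [8.5, 0, -7, 0, 0, 0, 0]

```text
time: 11.03
position: [0.4571, -0.0411, 0.0849]
orientation: [-1.144, 1.293, -1.305]
ft_force: [0.8, 0.3, 0.3]
width: 0.0852
```

```bash
python3 wr.py pics/w8.png; python3 go.py .611 -.290 .07 -7.2
```

```text
[603. 134.] 9766 rect [661.4  -6.4] [36. 97.] circ [669.   -5.5] z [0.01  0.043]
[314. 112.] 5607 rect [463.6  33.4] [55. 55.] circ [463.7  33.5] z [0.031 0.047]
[315. 215.] 4318 rect [452.6 -42.3] [61. 54.] circ [455.  -46.8] z [0.017 0.047]
[481. 392.] 569 rect [ 596.6 -265.5] [38. 11.] circ [ 597.5 -267.9] z [0.008 0.022]
t 11.08 pos [ 0.4562 -0.0409  0.0832] F [ 0.4 -0.4  0.7] w 0.085 q6 -0.23
to (0.611, -0.29, 0.07, -7.2) delta [22.81  1.46 18.44] [-0.3  0.1  0.1] dist 29.4
```

View pics/w8.png

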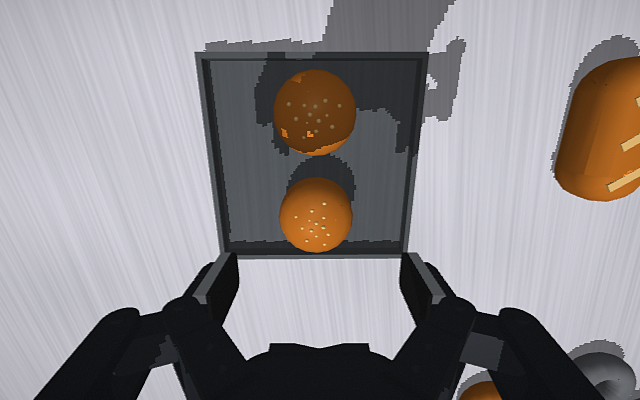

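Both buns, at (314,112) and (315,215), stand flat in the square tray. Next: the ring.

>>> move_arm:
  deltas:
    - [8.5, 1.5, 0, 1.2, 0, 0, 0]
    - [8.5, 4, 0, 3.2, 0, 0, 0]
    - [8.5, 7, 0, 5.7, 0, 0, 0]
    - [8.5, 10, 0.3, 8.1, 0, 0, 0]
    - [8.5, 13, 0.6, 10.5, 0, 0, 0]
    - [8.5, 16, 0.9, 12.9, 0, 0, 0]
    - [8.5, 19, 1.2, 15.4, 0, 0, 0]
    - [8.5, 21.5, 1.3, 17.4, 0, 0, 0]
    - [8.5, 22.8, 1.3, 18.4, 0, 0, 0]
    - [8.5, 22.8, 1.3, 18.4, 0, 0, 0]

```text
time: 11.92
position: [0.6091, -0.2927, 0.0665]
orientation: [-1.147, 1.301, -1.303]
ft_force: [-1.4, -0.3, -0.0]
width: 0.0853
```

```bash
python3 wr.py pics/w9.png; python3 go.py .611 -.29 -.005 -7.2
```

```text
[322. 215.] 5621 rect [ 611.5 -290.5] [65. 65.] circ [ 611.5 -290.9] z [0.012 0.025]
t 11.97 pos [ 0.6081 -0.2904  0.0661] F [-0.3  0.2  0.1] w 0.0851 q6 -0.5
to (0.611, -0.29, -0.005, -7.2) delta [-0.07  7.11  0.29] [ 0.1 -0.  -0. ] dist 7.1
```

View pics/w9.png

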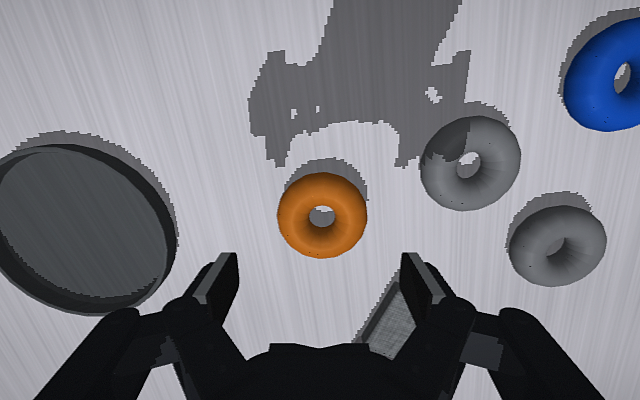

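The brown ring is centred at (322,215) between the fingers. A grey look-alike is at (470,163), and the brush head is near (390,320). I'll check clearance.

```bash
python3 - <<'E'
from h import *
s=sense();c=read_camera('wrist');T=np.eye(4);T[:3,:3]=R.from_rotvec(s['orientation']).as_matrix();T[:3,3]=s['position']
T=T@c['mount'];c['origin']=T[:3,3];c['rotation']=R.from_matrix(T[:3,:3]).as_rotvec()
for u,v in((400,290),(380,320),(405,340),(430,190),(440,205)): print(u,v,world(c,u,v,.01).round(3))
print(s['position'].round(4))
E
```

```text
400 290 [ 0.666 -0.363  0.01 ]
380 320 [ 0.648 -0.392  0.01 ]
405 340 [ 0.669 -0.416  0.01 ]
430 190 [ 0.691 -0.279  0.01 ]
440 205 [ 0.699 -0.292  0.01 ]
[ 0.6081 -0.2904  0.0661]
```

>>> move_arm:
  deltas:
    - [8.5, 0, 1.5, 0.3, 0, 0, 0]
    - [8.5, 0, 3, 0.3, 0, 0, 0]
    - [8.5, 0, 4.5, 0.3, 0, 0, 0]
    - [8.5, 0, 6, 0.3, 0, 0, 0]
    - [8.5, 0, 6.8, 0.3, 0, 0, 0]
    - [8.5, 0, 6.9, 0.3, 0, 0, 0]
    - [5.8, 0, 6.9, 0.3, 0, 0, 0]
    - [5.8, 0, 6.9, 0.3, 0, 0, 0]
    - [5.8, 0, 6.9, 0.3, 0, 0, 0]
    - [5.8, 0, 6.9, 0.3, 0, 0, 0]

```text
time: 12.85
position: [0.6121, -0.2901, -0.0006]
orientation: [-1.147, 1.298, -1.302]
ft_force: [0.4, -0.4, -0.9]
width: 0.0649
```

>>> move_arm:
  deltas:
    - [5.8, 0, 0, 0, 0, 0, 0]
    - [5.8, 0, 0, 0, 0, 0, 0]
    - [5.8, 0, 0, 0, 0, 0, 0]
    - [5.8, 0, 0, 0, 0, 0, 0]

```text
time: 13.18
position: [0.6119, -0.2899, -0.0009]
orientation: [-1.148, 1.299, -1.301]
ft_force: [-0.9, 0.8, 4.3]
width: 0.0648
```

```bash
python3 wr.py pics/w10.png; python3 go.py .421 -.283 .05 -7.2
```

```text
[319. 269.] 11363 rect [ 611.5 -289.5] [65. 64.] circ [ 611.9 -290.3] z [0.011 0.025]
t 13.23 pos [ 0.6119 -0.29   -0.001 ] F [0.4 0.3 5.1] w 0.0652 q6 -0.49
to (0.421, -0.283, 0.05, -7.2) delta [  1.68  -5.11 -19.02] [-0.1  0.1  0. ] dist 19.8
```

>>> move_arm:
  deltas:
    - [5.8, 0, -1, 0, 0, 0, 0]
    - [5.8, 0, -2.5, 0, 0, 0, 0]
    - [5.8, 0, -4, 0, 0, 0, 0]
    - [5.8, 0, -5, -0.5, 0, 0, 0]
    - [5.8, 0.2, -5, -2, 0, 0, 0]
    - [5.8, 0.4, -5, -4.5, 0, 0, 0]
    - [5.8, 0.6, -5, -7, 0, 0, 0]
    - [5.8, 0.8, -5, -9.5, 0, 0, 0]
    - [5.8, 1.1, -5, -12, 0, 0, 0]
    - [5.8, 1.3, -5, -14.5, 0, 0, 0]

```text
time: 14.07
position: [0.4649, -0.2847, 0.0496]
orientation: [-1.148, 1.298, -1.301]
ft_force: [-0.2, -0.9, -0.1]
width: 0.0653
```

>>> move_arm:
  deltas:
    - [5.8, 0.2, 0, -2.3, 0, 0, 0]
    - [5.8, 0.4, 0, -4, 0, 0, 0]
    - [5.8, 0.4, 0, -4.5, 0, 0, 0]
    - [5.8, 0.4, 0, -4.5, 0, 0, 0]
    - [5.8, 0.4, 0, -4.5, 0, 0, 0]

```text
time: 14.48
position: [0.4215, -0.2836, 0.0493]
orientation: [-1.147, 1.299, -1.302]
ft_force: [-0.2, 0.2, -0.1]
width: 0.065
```

```bash
python3 wr.py pics/w11.png; python3 go.py .421 -.283 .0038 -7.2
```

```text
[319. 269.] 11402 rect [ 422.  -294.8] [86. 91.] circ [ 418.9 -305.3] z [0.06  0.075]
t 14.53 pos [ 0.4219 -0.2836  0.0492] F [ 0.4 -0.1 -0.5] w 0.0645 q6 -0.7
to (0.421, -0.283, 0.0038, -7.2) delta [-0.05  4.54 -0.1 ] [-0.1  0.1  0.1] dist 4.5
```

View pics/w11.png

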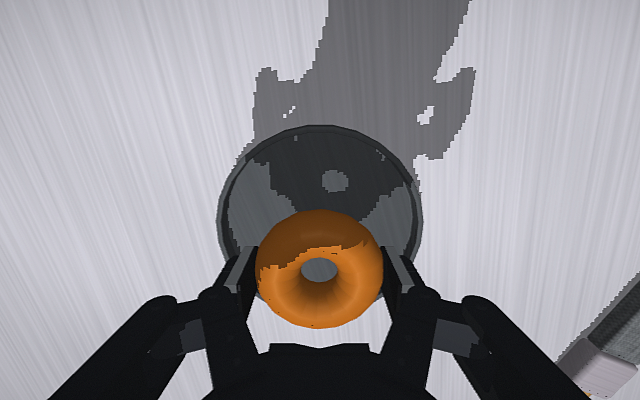

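The ring hangs level over the pan at (319,269). Next: lower it and release.

>>> move_arm:
  deltas:
    - [5.8, 0, 1.5, 0, 0, 0, 0]
    - [5.8, 0, 3, -0.1, 0, 0, 0]
    - [5.8, 0, 4, -0.1, 0, 0, 0]
    - [5.8, 0, 4.5, -0.1, 0, 0, 0]
    - [5.8, 0, 4.5, -0.1, 0, 0, 0]
    - [7.8, 0, 4.5, -0.1, 0, 0, 0]
    - [7.8, 0, 4.5, -0.1, 0, 0, 0]
    - [7.8, 0, 4.5, -0.1, 0, 0, 0]
    - [7.8, 0, 4.5, -0.1, 0, 0, 0]
    - [7.8, 0, 4.0, -0.1, 0, 0, 0]

```text
time: 15.37
position: [0.4193, -0.2822, 0.0077]
orientation: [-1.148, 1.301, -1.299]
ft_force: [-1.1, 0.2, -0.8]
width: 0.078
```

>>> move_arm:
  deltas:
    - [7.8, 0, -1, 0, 0, 0, 0]
    - [7.8, 0, -3, 0, 0, 0, 0]
    - [7.8, 0, -5, 0, 0, 0, 0]
    - [8.5, 0, -7, 0, 0, 0, 0]
    - [8.5, 0, -7, 0, 0, 0, 0]

```text
time: 15.78
position: [0.422, -0.2851, 0.0832]
orientation: [-1.148, 1.293, -1.307]
ft_force: [0.3, -0.3, 1.0]
width: 0.0849
```

```bash
python3 wr.py pics/w12.png; python3 go.py .671 -.005 .085 -6.7
```

```text
[316. 210.] 5055 rect [ 420.  -283.5] [66. 65.] circ [ 420.1 -284. ] z [0.016 0.029]
t 15.83 pos [ 0.4213 -0.2844  0.0814] F [ 0.1 -0.2 -0. ] w 0.0851 q6 -0.7
to (0.671, -0.005, 0.085, -6.7) delta [-30.82  -0.38  21.32] [-0.3 -0.4  0.2] dist 37.5
```

>>> move_arm:
  deltas:
    - [8.5, -1.5, 0, 1, 0, 0, 0]
    - [8.5, -4.5, 0, 3.1, 0, 0, 0]
    - [8.5, -7.7, 0, 5.3, 0, 0, 0]
    - [8.5, -11, 0, 7.6, 0, 0, 0]
    - [8.5, -14.3, 0, 9.9, 0, 0, 0]
    - [8.5, -17.6, 0, 12.2, 0, 0, 0]
    - [8.5, -20.9, 0, 14.5, 0, 0, 0]
    - [8.5, -24.2, 0, 16.8, 0, 0, 0]
    - [8.5, -27.3, 0, 18.9, 0, 0, 0]
    - [8.5, -29.5, 0, 20.4, 0, 0, 0]

```text
time: 16.67
position: [0.6598, -0.0123, 0.0776]
orientation: [-1.149, 1.3, -1.298]
ft_force: [0.4, -0.2, 0.1]
width: 0.085
```

>>> move_arm:
  deltas:
    - [8.5, -1.2, 0.5, 0.8, 0, 0, 0]
    - [8.5, -1.2, 1, 0.8, 0, 0, 0]
    - [8.5, -1.2, 1, 0.8, 0, 0, 0]

```text
time: 16.92
position: [0.6667, -0.0035, 0.066]
orientation: [-1.151, 1.302, -1.297]
ft_force: [-0.8, -0.1, -1.0]
width: 0.0853
```

```bash
python3 wr.py pics/w13.png; python3 go.py .671 -.005 .0 -6.7
```

```text
[244.  42.] 7882 rect [638.7 120.2] [69. 45.] circ [645.3 116.2] z [0.015 0.043]
[329. 223.] 7846 rect [673.5  -3.4] [95. 45.] circ [675.2  -3.8] z [0.022 0.043]
[ 35. 208.] 5568 rect [474.8  31.4] [54. 35.] circ [466.6  33.6] z [0.01  0.046]
[ 55. 298.] 5792 rect [447.1 -53.8] [88. 53.] circ [439.3 -49. ] z [0.01  0.047]
t 16.97 pos [ 0.6664 -0.0044  0.0665] F [ 0.1  0.1 -0.9] w 0.0848 q6 -0.06
to (0.671, -0.005, 0.0, -6.7) delta [0.   6.65 0.48] [ 0.2 -0.4  0. ] dist 6.7
```

View pics/w13.png

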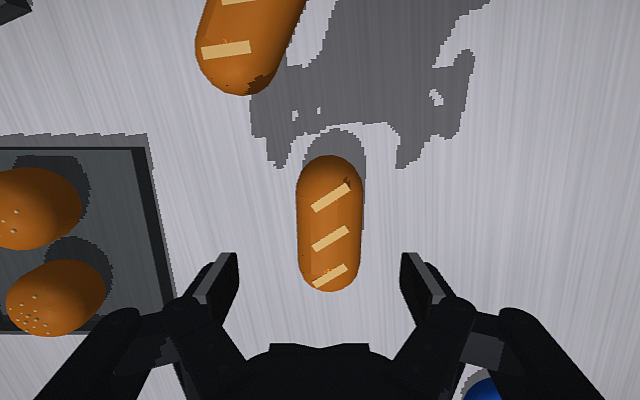

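The roll is aligned with the jaws at (329,223). Its centre is about 7 mm off along the jaw direction, which I'll correct on the way down.

>>> move_arm:
  deltas:
    - [8.5, 0, 0.5, 0.6, 0, 0, 0]
    - [8.5, 0, 2, 0.6, 0, 0, 0]
    - [8.5, 0, 4, 0.6, 0, 0, 0]
    - [8.5, 0, 5.8, 0.6, 0, 0, 0]
    - [8.5, 0, 6.6, 0.6, 0, 0, 0]
    - [8.5, 0, 6.6, 0.6, 0, 0, 0]
    - [3.5, 0, 6.6, 0.6, 0, 0, 0]
    - [3.5, 0, 6.6, 0.6, 0, 0, 0]
    - [3.5, 0, 6.6, 0.6, 0, 0, 0]
    - [3.5, 0, 6.6, 0.6, 0, 0, 0]

```text
time: 17.8
position: [0.6756, -0.0054, 0.0043]
orientation: [-1.146, 1.297, -1.302]
ft_force: [0.5, -0.2, 0.8]
width: 0.0449
```

>>> move_arm:
  deltas:
    - [3.5, 0, 0, 0, 0, 0, 0]
    - [3.5, 0, 0, 0, 0, 0, 0]
    - [3.5, 0, 0, 0, 0, 0, 0]
    - [3.5, 0, 0, 0, 0, 0, 0]

```text
time: 18.13
position: [0.6754, -0.0054, 0.004]
orientation: [-1.146, 1.298, -1.302]
ft_force: [0.8, -0.1, 6.3]
width: 0.0448
```

```bash
python3 wr.py pics/w14.png; python3 go.py .427 .206 .05 12.1
```

```text
[173.  38.] 10978 rect [638.1 103.2] [53. 29.] circ [637.7 111.6] z [0.012 0.043]
[319. 262.] 14555 rect [677.8   2. ] [83. 49.] circ [6.784e+02 2.000e-01] z [0.017 0.043]
[  8. 354.] 877 rect [478.7 -47.4] [36.  9.] circ [475.6 -46.7] z [0.008 0.021]
t 18.18 pos [ 0.6754 -0.0054  0.004 ] F [-0.1 -0.8  6.9] w 0.0449 q6 -0.06
to (0.427, 0.206, 0.05, 12.1) delta [-17.9   -4.68 -27.26] [ -0.2 -19.2   0. ] dist 32.9
```

>>> move_arm:
  deltas:
    - [3.5, 0, -1, 0, 0, 0, 0]
    - [3.5, 0, -3, 0, 0, 0, 0]
    - [3.5, 0, -5, 0, 0, 0, 0]
    - [3.5, 0, -6.2, 0, 0, 0, 0]
    - [3.5, -0.8, -6.2, -1.2, 0, -1, 0]
    - [3.5, -2.3, -6.2, -3.5, 0, -3, 0]
    - [3.5, -4.1, -6.2, -6.2, 0, -5, 0]
    - [3.5, -5.9, -6.2, -8.9, 0, -7, 0]
    - [3.5, -7.7, -6.2, -11.7, 0, -9, 0]
    - [3.5, -9.5, -6.2, -14.5, 0, -11, 0]

```text
time: 19.02
position: [0.5405, 0.1079, 0.0645]
orientation: [-1.241, 1.158, -1.158]
ft_force: [0.2, 0.9, -0.0]
width: 0.0449
```

```bash
python3 go.py .427 .206 .066 12.1
```

```text
t 19.02 pos [0.5405 0.1079 0.0645] F [ 0.2  0.9 -0. ] w 0.0449 q6 -0.09
to (0.427, 0.206, 0.066, 12.1) delta [-10.57  -0.15 -10.64] [ 0.  -8.1 -0. ] dist 15.0
```

>>> move_arm:
  deltas:
    - [3.5, -2, 0, -2, 0, -2, 0]
    - [3.5, -4, 0, -4, 0, -4, 0]
    - [3.5, -6, 0, -6, 0, -6, 0]
    - [3.5, -8, 0, -8, 0, -8, 0]
    - [3.5, -9.7, 0, -9.8, 0, -8, 0]
    - [3.5, -10.5, 0, -10.6, 0, -8, 0]
    - [3.5, -10.5, 0, -10.6, 0, -8, 0]
    - [3.5, -10.5, 0, -10.6, 0, -8, 0]

```text
time: 19.68
position: [0.4295, 0.2048, 0.0647]
orientation: [-1.3, 1.053, -1.055]
ft_force: [-0.1, 0.4, -1.6]
width: 0.0445
```

```bash
python3 wr.py pics/w15.png; python3 go.py .427 .206 .009 12.1
```

```text
[319. 262.] 14606 rect [429.2 212.2] [49. 84.] circ [427.7 209.5] z [0.078 0.104]
[571. 339.] 6364 rect [649.5 148.7] [69. 39.] circ [646.1 150.5] z [0.009 0.043]
t 19.73 pos [0.4302 0.2044 0.0648] F [-1.   0.3 -0.5] w 0.0448 q6 -0.01
to (0.427, 0.206, 0.009, 12.1) delta [-0.22  5.58 -0.29] [-0.1 -0.2  0. ] dist 5.6
```

View pics/w15.png

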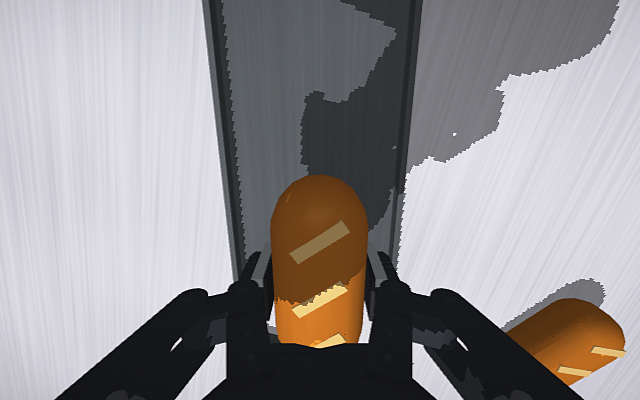

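The roll hangs aligned over the near half of the long tray at (319,262). Next: lower and release.

>>> move_arm:
  deltas:
    - [3.5, -0.2, 1.5, -0.3, 0, 0, 0]
    - [3.5, -0.2, 3.2, -0.3, 0, 0, 0]
    - [3.5, -0.2, 4.7, -0.3, 0, 0, 0]
    - [3.5, -0.2, 5.5, -0.3, 0, 0, 0]
    - [3.5, -0.2, 5.6, -0.3, 0, 0, 0]
    - [3.5, -0.2, 5.6, -0.3, 0, 0, 0]
    - [6.2, -0.2, 5.6, -0.3, 0, 0, 0]
    - [6.2, -0.2, 5.6, -0.3, 0, 0, 0]
    - [6.2, -0.2, 5.6, -0.3, 0, 0, 0]
    - [6.2, -0.2, 5.2, -0.3, 0, 0, 0]

```text
time: 20.57
position: [0.4256, 0.2059, 0.0122]
orientation: [-1.301, 1.055, -1.055]
ft_force: [-0.4, -0.1, 0.4]
width: 0.062
```

>>> move_arm:
  deltas:
    - [6.2, 0, -1, 0, 0, 0, 0]
    - [6.2, 0, -3, 0, 0, 0, 0]
    - [6.2, 0, -5, 0, 0, 0, 0]
    - [8.5, 0, -7, 0, 0, 0, 0]
    - [8.5, 0, -7, 0, 0, 0, 0]

```text
time: 20.98
position: [0.4288, 0.2068, 0.087]
orientation: [-1.294, 1.05, -1.058]
ft_force: [0.9, 0.1, 0.1]
width: 0.0836
```

```bash
python3 wr.py pics/w16.png; python3 go.py .646 .133 .08 -34.2
```

```text
[315. 214.] 6810 rect [427.7 198.5] [ 46. 112.] circ [429.8 198.9] z [0.025 0.047]
[558. 313.] 3298 rect [655.2 157.5] [48. 38.] circ [651.7 157.2] z [0.009 0.043]
t 21.03 pos [0.4279 0.2066 0.0853] F [ 0.2  0.6 -0.8] w 0.0849 q6 -0.01
to (0.646, 0.133, 0.08, -34.2) delta [11.7   0.65 19.82] [-0.3 46.1 -0.1] dist 23.0
```

>>> move_arm:
  deltas:
    - [8.5, 0.8, 0, 1.3, 0, 3, 0]
    - [8.5, 2.3, 0, 3.9, 0, 9, 0]
    - [8.5, 3.8, 0, 6.5, 0, 15, 0]
    - [8.5, 5.4, 0, 9.2, 0, 21, 0]
    - [8.5, 7, 0, 11.9, 0, 27, 0]
    - [8.5, 8.6, 0.5, 14.6, 0, 33, 0]
    - [8.5, 10, 1, 17, 0, 39, 0]
    - [8.5, 11.2, 1.5, 19, 0, 45, 0]
    - [8.5, 11.7, 1.7, 19.8, 0, 46, 0]
    - [8.5, 11.7, 1.7, 19.8, 0, 46, 0]

```text
time: 21.87
position: [0.6442, 0.1312, 0.0639]
orientation: [-0.867, 1.634, -1.633]
ft_force: [-1.2, -0.5, -0.5]
width: 0.0848
```

```bash
python3 wr.py pics/w17.png; python3 go.py .646 .133 .002 -34.2
```

```text
[320. 217.] 8124 rect [648.1 135.5] [94. 45.] circ [649.8 134.2] z [0.023 0.043]
[ 44. 303.] 8125 rect [430.1 186.6] [113.  61.] circ [407.8 199.7] z [0.009 0.047]
t 21.92 pos [0.6429 0.132  0.0642] F [ 0.5  0.2 -0.9] w 0.0848 q6 0.62
to (0.646, 0.133, 0.002, -34.2) delta [-0.26  6.22  0.22] [0.1 0.2 0.1] dist 6.2
```

View pics/w17.png

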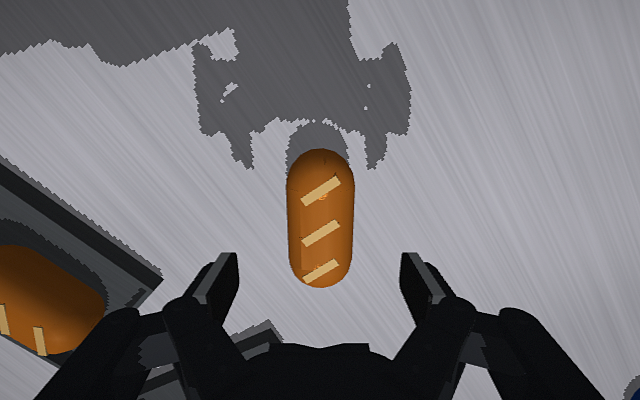

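The second roll is aligned and centred at (320,217). Next: descend and grip.

>>> move_arm:
  deltas:
    - [8.5, -0.3, 1, 0.2, 0, 0, 0]
    - [8.5, -0.3, 2.5, 0.2, 0, 0, 0]
    - [8.5, -0.3, 4.2, 0.2, 0, 0, 0]
    - [8.5, -0.3, 5.6, 0.2, 0, 0, 0]
    - [8.5, -0.3, 6.2, 0.2, 0, 0, 0]
    - [8.5, -0.3, 6.2, 0.2, 0, 0, 0]
    - [3.5, -0.3, 6.2, 0.2, 0, 0, 0]
    - [3.5, -0.3, 6.2, 0.2, 0, 0, 0]
    - [3.5, -0.3, 6.2, 0.2, 0, 0, 0]
    - [3.5, -0.3, 6.2, 0.2, 0, 0, 0]

```text
time: 22.75
position: [0.6482, 0.1337, 0.005]
orientation: [-0.863, 1.631, -1.633]
ft_force: [-0.1, 0.3, 1.3]
width: 0.0448
```

>>> move_arm:
  deltas:
    - [3.5, 0, 0, 0, 0, 0, 0]
    - [3.5, 0, 0, 0, 0, 0, 0]
    - [3.5, 0, 0, 0, 0, 0, 0]
    - [3.5, 0, -0.5, 0, 0, 0, 0]

```text
time: 23.08
position: [0.6465, 0.1336, 0.008]
orientation: [-0.867, 1.633, -1.633]
ft_force: [-0.3, 0.2, -0.6]
width: 0.0451
```

```bash
python3 go.py .402 .326 .066 12.1
```

```text
t 23.08 pos [0.6465 0.1336 0.008 ] F [-0.3  0.2 -0.6] w 0.0451 q6 0.62
to (0.402, 0.326, 0.066, 12.1) delta [ -2.21  -5.78 -31.04] [  0.  -46.2   0. ] dist 31.7
```

>>> move_arm:
  deltas:
    - [3.5, 0, -1.5, 0, 0, 0, 0]
    - [3.5, 0, -3.5, 0, 0, 0, 0]
    - [3.5, 0, -5.2, -0.5, 0, 0, 0]
    - [3.5, -0.1, -5.7, -2, 0, -3, 0]
    - [3.5, -0.3, -5.7, -5, 0, -8, 0]
    - [3.5, -0.6, -5.7, -8.3, 0, -13, 0]
    - [3.5, -0.8, -5.7, -11.6, 0, -18, 0]
    - [3.5, -1, -5.7, -14.9, 0, -23, 0]
    - [3.5, -1.3, -5.7, -18.2, 0, -28, 0]
    - [3.5, -1.5, -5.7, -21.5, 0, -33, 0]

```text
time: 23.92
position: [0.4761, 0.2675, 0.0663]
orientation: [-1.201, 1.22, -1.221]
ft_force: [-0.4, 0.0, -0.3]
width: 0.0448
```

```bash
python3 go.py .402 .326 .066 12.1
```

```text
t 23.92 pos [0.4761 0.2675 0.0663] F [-0.4  0.  -0.3] w 0.0448 q6 0.31
to (0.402, 0.326, 0.066, 12.1) delta [-5.74  0.02 -7.5 ] [ -0. -13.  -0.] dist 9.4
```

>>> move_arm:
  deltas:
    - [3.5, -1.7, 0, -2.2, 0, -4, 0]
    - [3.5, -3.4, 0, -4.4, 0, -8, 0]
    - [3.5, -5, 0, -6.5, 0, -12, 0]
    - [3.5, -5.7, 0, -7.5, 0, -13, 0]
    - [3.5, -5.7, 0, -7.5, 0, -13, 0]
    - [3.5, -5.7, 0, -7.5, 0, -13, 0]

```text
time: 24.42
position: [0.4037, 0.3254, 0.066]
orientation: [-1.3, 1.054, -1.055]
ft_force: [-0.1, 0.2, -2.2]
width: 0.0449
```

```bash
python3 wr.py pics/w18.png; python3 go.py .402 .326 .0095 12.1
```

```text
[319. 262.] 14573 rect [402.2 332.8] [46. 83.] circ [402.1 330.6] z [0.078 0.104]
t 24.47 pos [0.4044 0.325  0.0659] F [ 1.   0.5 -1.8] w 0.0448 q6 0.24
to (0.402, 0.326, 0.0095, 12.1) delta [-0.15  5.64 -0.22] [-0.1 -0.3  0. ] dist 5.6
```

View pics/w18.png

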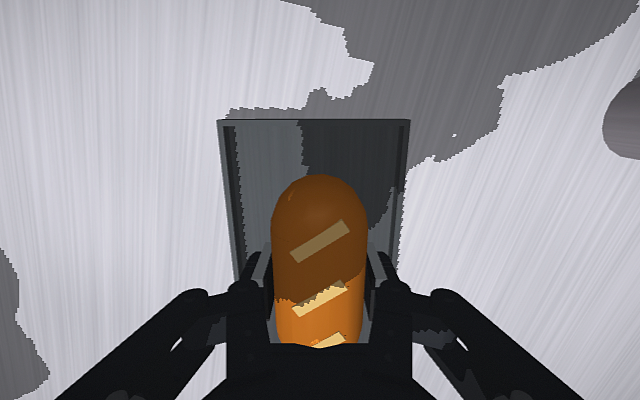

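The roll hangs over the far half of the tray at (319,262), with the end wall beyond it at row 125. Next: lower and release.

>>> move_arm:
  deltas:
    - [3.5, -0.1, 1.5, -0.2, 0, 0, 0]
    - [3.5, -0.1, 3.2, -0.2, 0, 0, 0]
    - [3.5, -0.1, 4.7, -0.2, 0, 0, 0]
    - [3.5, -0.1, 5.5, -0.2, 0, 0, 0]
    - [3.5, -0.1, 5.6, -0.2, 0, 0, 0]
    - [3.5, -0.1, 5.6, -0.2, 0, 0, 0]
    - [6.2, -0.1, 5.6, -0.2, 0, 0, 0]
    - [6.2, -0.1, 5.6, -0.2, 0, 0, 0]
    - [6.2, -0.1, 5.6, -0.2, 0, 0, 0]
    - [6.2, -0.1, 5.2, -0.2, 0, 0, 0]

```text
time: 25.3
position: [0.4011, 0.3254, 0.0132]
orientation: [-1.301, 1.056, -1.055]
ft_force: [-0.6, 0.4, -0.3]
width: 0.0621
```

>>> move_arm:
  deltas:
    - [6.2, 0, -1, 0, 0, 0, 0]
    - [6.2, 0, -3, 0, 0, 0, 0]
    - [6.2, 0, -6, 0, 0, 0, 0]
    - [8.5, 0, -10, 0, 0, 0, 0]
    - [8.5, 0, -14, 0, 0, 0, 0]
    - [8.5, 0, -16, 0, 0, 0, 0]
    - [8.5, 0, -16, 0, 0, 0, 0]
    - [8.5, 0, -16, 0, 0, 0, 0]

```text
time: 25.97
position: [0.4023, 0.3263, 0.1758]
orientation: [-1.296, 1.052, -1.056]
ft_force: [-0.8, -0.1, -0.4]
width: 0.0848
```

```bash
python3 wr.py pics/w19.png; python3 - <<'E'
from seg import *
c=run('top');run('scene')
i=c['img'][100:330,130:530];cv2.imwrite('pics/topend.png',cv2.resize(i,None,fx=2,fy=2))
cv2.imwrite('pics/sceneend.png',read_camera('scene')['img'])
for n,p in(('shaker',(165.1,200.2)),('brush',(483.5,196.4))): print(n,tip_of(n,'top')[:1],p)
E
```

```text
[318. 184.] 3565 rect [401.8 325. ] [46. 98.] circ [403.1 325.3] z [0.029 0.047]
[317. 282.] 2739 rect [427.2 199.6] [ 46. 110.] circ [435.1 201.3] z [0.017 0.047]
brown [313. 254.] xy 464.4 31.4 size 53 50 longaxis -89.4
brown [340. 257.] xy 456.2 -44.1 size 53 51 longaxis -44.6
brown [250. 267.] xy 427.5 204.0 size 98 45 longaxis -78.8
brown [428. 271.] xy 419.8 -287.5 size 63 61 longaxis -1.0
brown [207. 275.] xy 404.1 321.0 size 92 45 longaxis -78.2
dark [326. 257.] xy 459.4 -5.1 size 155 152 longaxis 82.9
dark [426. 270.] xy 422.9 -282.7 size 138 134 longaxis 88.4
brown [322. 146.] xy 405.9 275.5 size 266 60 longaxis -78.4
brown [292. 183.] xy 457.3 36.6 size 87 53 longaxis -53.2
brown [274. 195.] xy 449.0 -37.3 size 87 53 longaxis -51.4
brown [199. 241.] xy 421.1 -287.3 size 73 68 longaxis -55.8
dark [283. 197.] xy 463.2 -12.4 size 172 169 longaxis -7.1
dark [202. 246.] xy 428.5 -288.0 size 153 144 longaxis -28.9
shaker [{'location': [165.4, 201.2], 'score': 0.63}] (165.1, 200.2)
brush [{'location': [487.8, 195.8], 'score': 0.69}] (483.5, 196.4)
```

View pics/sceneend.png

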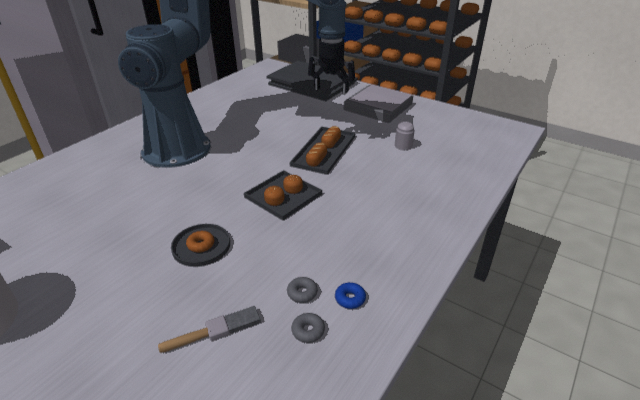

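View pics/w19.png

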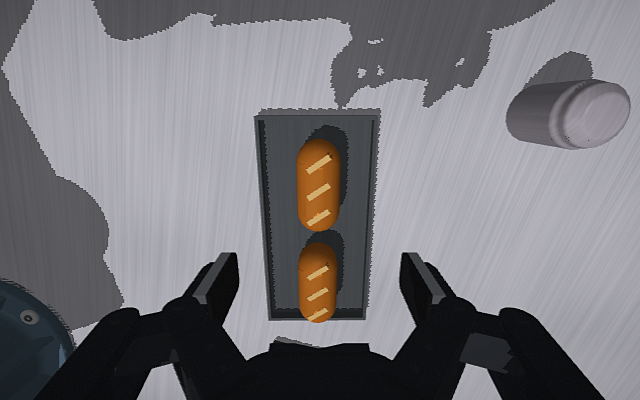

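The scene view shows both rolls, both buns and the ring in their trays, with the brush and shaker in place. In the wrist view the near roll's end, at (317,318), hides the tray's end wall. I'll check from depth that it is level and clear of the wall.

```bash
python3 - <<'E'
from h import *
s=sense();c=read_camera('wrist');T=np.eye(4);T[:3,:3]=R.from_rotvec(s['orientation']).as_matrix();T[:3,3]=s['position']
T=T@c['mount'];c['origin']=T[:3,3];c['rotation']=R.from_matrix(T[:3,:3]).as_rotvec();P=cloud(c)
# outer tray corners clicked roughly (rim z=.016) in w19
for uv in((255,116),(379,116),(268,319),(367,320)): print(uv,world(c,*uv,.016).round(4))
for ctr in((.427,.206),(.402,.3255)):
    a=np.radians(102.1);ax=np.array([np.cos(a),np.sin(a)]);d=P[...,:2]-ctr;u=d@ax;w=d@[-ax[1],ax[0]]
    for lo in(-.035,-.02,-.005,.01,.025):
        m=(abs(w)<.006)&(u>lo)&(u<lo+.012)&(P[...,2]>.02)&(P[...,2]<.06)
        print(lo,m.sum(),np.median(P[m][:,2]).round(4) if m.any() else None)
E
```

```text
(255, 116) [0.322  0.3802 0.016 ]
(379, 116) [0.445 0.406 0.016]
(268, 319) [0.3729 0.1322 0.016 ]
(367, 320) [0.4989 0.1575 0.016 ]
-0.035 84 0.0462
-0.02 89 0.0459
-0.005 91 0.046
0.01 103 0.0461
0.025 105 0.0458
-0.035 117 0.0461
-0.02 125 0.0458
-0.005 153 0.046
0.01 160 0.0459
0.025 158 0.0457
```

```bash
python3 -c "
from h import *
print(sense()['time']);print(close_job())"
```

```text
26.3167
the job is handed in; nothing more can be done
None
```

I sorted all five rolls and handed the job in at 26.3 s of the 115 s allowed. Both long rolls are end to end in the long tray, both buns side by side in the square tray, and the brown ring is in the round pan. I left the blue and grey look-alike rings alone.

**Last checks:**
- **Lying flat:** in the wrist depth images the roll and bun tops were at 46–47 mm and the ring's at 29 mm, which fits each lying flat on the 4 mm floor. Both long rolls were level along their length to within 0.5 mm.
- **Inside the limits:** every piece is well within its tray's limits. The nearest roll is about 65 mm from the tray's centre along its length, against 105 mm allowed.
- **Gripper:** it was open and about 17 cm clear of everything.

**Where readings disagreed:** the cameras differed by up to about 5 mm on positions, so I used the wrist camera for the grasps. The network's mark for the brush came out about 4 pixels from its first reading, roughly 11 mm. The pictures show the brush unmoved and the arm never went near it, so I take that as network scatter. The shaker's mark moved about 1 pixel.

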